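# Find the mill's loose hold-down bolt and hold its cap open

## Robot

A 6-joint arm with a two-finger parallel gripper is mounted at the origin on the work surface. World frame = base frame: x ahead of the robot, y to its left, z up, the work surface at z = 0. Lengths are in m, angles in rad, forces in N, time in s.
With the tool pointing down it reaches from about 0.35 to 0.775 m from the base axis. Payload 5.5 kg.
Tool frame: the origin (TCP) lies at the very end of the fingers, on their centre line; the grasp point (between the pads) lies 19 mm behind it (grip_point_offset is the distance from the TCP to the grasp point, in m); z points along the fingers, y is the direction in which the jaws open and shut (so a half turn about z gives the same grasp; the last joint's range is limited). The gripper opens to 85 mm and grips with 20 to 120 N. Pads are 22 mm wide; open, the fingers measure 114 mm over their backs; the gripper's body (76 mm by 85 mm) begins 54 mm behind the grasp point. The pads swing forward as they close: fully open they stand 13 mm farther back than shut.
Start: joints at [1.138, 0.313, 0.046, 1.304, 0, 1.431], TCP at [0.166, 0.551, 0.231] pointing down, gripper open.
Joint ranges: [-2.76, 2.76], [-0.86, 1.69], [-1.03, 1.26], [-2.2, 2.34], [-1.47, 1.5], [-3.14, 3.14]. Speed limits (rad/s): [2.57, 2.57, 3.14, 3.14, 3.14, 3.14].

## Interface

Orientations are given as a unit quaternion [w, x, y, z].
In Python, from workcell import * gives the robot as it stands.
- The arm moves only by the shell command python3 -m crank 'ROWS' [OPENING] [FORCE]. ROWS is a JSON object of lists of equal length, an entry for each row: "travel": the shift along the tool's x, y, z in units of 40 mm (1.0 is 40 mm), a list of three; "turn": the turn about the tool's z in rad. In form: {"travel": [[x, y, z], ...], "turn": [turn, ...]}. A call has 1 to 5 rows; each row is the pose to reach, as a shift and turn from the pose commanded when the call began, along the tool's axes at that moment; what a row does not reach only later rows make up. A row lasts 1/12 s, in which the tool goes at most 41.7 mm and 7.16 degrees, less where a joint would pass 70% of its speed; a pose out of reach is approached as far as the arm can. A call with a gripper value outside its range is refused whole. OPENING is the finger opening in mm, from 0 to 85.4, set as the call begins (- or left out, the last holds). The fingers move at their own pace and stop on an object; FORCE is the grip in N (left out, the last holds). Time passes only in rows, so rows that repeat a pose let the fingers close. It gives the time, the measured TCP pose, the force and the opening at its end, in the units of the state.
- get_state(): the state, without advancing time (a new reading comes with each control period).
- read_camera(name): name is "scene" or "top" or "wrist"; returns a dict with "image" (480x640x3 uint8, red, green, blue), "K" (3x3 intrinsics, pixels), "R" (3x3) and "t" (3): a world point X has camera coordinates R X + t. Camera axes: x right, y down, z forward; pixel columns grow to the right and rows downward; lengths in m; the calibration is good to about 2 mm. The wrist camera is an equidistant fisheye: a pixel r from the principal point sees the ray r / f radians off the axis. A picture is of the moment at which its call begins. There is no depth.
- hand_in(): hands the job in, once; it reports no verdict.
The state is a dict: "clock": time; "joint_pos": joint angles; "qvel": joint speeds; "tau": joint torques, N m; "tcp_pos": TCP position; "orientation": TCP orientation; "wrist_force": force on the tool from outside, world axes, zero at the start; "ft_torque": the same for the moment, N m; "finger_gap": finger opening in m.
Only numpy, scipy, OpenCV 4.12 (cv2) and the standard library are available. Lean on these libraries where they do the work, as an engineer would, in place of code of your own. Each camera call takes 0.05 s, during which the arm holds its last target. There are 200 camera calls.

## Task

Turn the mill's isolator handle to OFF, then tap down on the caps of the three hold-down bolts with the fingertips, one after the other, starting next to the isolator, to find the one bolt that is loose and sinks. Lift the loose bolt's hinged cap by its tab to at least 45 degrees and finish while still holding it open, so that I can get the socket onto the bolt; leave the other two caps shut and do not disturb the things lying around.

Things in the scene. Friction and masses are not known exactly. Their poses are not given: they have to be found in the camera images.
- isolator_box: the isolator, the mill's power switch: a grey enclosure 94 mm square, 62 mm high, fixed to the bench by itself to the left of the mill, with a black bar handle on its top. Origin under its middle, x roughly away from the robot, z up
- isolator (a joint): the isolator's bar handle, turning about a vertical axis: 0 = ON (bar along the enclosure's x, as it starts), growing counter-clockwise seen from above to 1.571 = OFF, a quarter turn. It clicks: sprung to the nearer of the two positions, changing over at 0.785, at most about 0.25 N m
- isolator_grip (a point): point on the handle's axis inside the bar, 26 mm above the enclosure's top. The bar is 62 mm long (along this x axis), 18 mm wide, its top 15 mm above this point; below 18 mm under this point it widens to a round dial of 60 mm. z up; turns with the handle
- mill: the roller mill, fixed to the bench: a grey base plate 375 by 310 mm, 16 mm thick whose front part (towards the robot) carries three hold-down bolts in a row, 105 mm apart. Origin on the bench plane under the middle bolt; y along the row, pointing to the bolt next to the isolator, x away from the robot, z up. The rollers and end cheeks start 150 mm beyond the bolts and rise to 170 mm; the motor is at the far right
- bolt_1 (a joint): the bolt next to the isolator: how far it has sunk in its mount, 0 to 0.008 m. All three start near 0 and look alike; which one is loose differs each time. A tight bolt gives under 1.5 mm when tapped; the loose one goes down 8 mm at a push of 3 N or more, cap and all, and stays down (only a pull of over 8 N brings it up)
- cap_1 (a joint): hinged black plastic cap of the bolt next to the isolator: 0 = shut, grows to 1.8 rad as its free side lifts. A spring pulls it shut (about 1 N at the tab), so it stays open only while held. Its lid is a 58 mm disc, 8 mm thick, over the bolt's head; hinge on the side towards the robot, lift tab on the side away from it
- lid_1 (a point): centre of the top of the cap of the bolt next to the isolator, 78 mm above the bench when up and shut: where to tap. Axes as the mill's when shut
- tab_1 (a point): point inside the lift tab of that bolt's cap: a flat bar 12 mm wide (y), 8 mm thick, standing 36 mm out from the lid's rim along x, with 50 mm free space under it; this point is 23 mm out from the rim, 13 mm from the tab's end, 83 mm from the hinge axis. Axes as the mill's when shut; swings with the lid about point hinge_1
- hinge_1 (a point): middle of the hinge of that bolt's cap, on the side towards the robot, 31 mm from the bolt's axis and level with the tab; the hinge axis runs along the mill's y
- bolt_2 (a joint): the same for the middle bolt
- cap_2 (a joint): the same for the cap of the middle bolt
- lid_2 (a point): the same for the cap of the middle bolt
- tab_2 (a point): the same for the cap of the middle bolt
- hinge_2 (a point): the same for the cap of the middle bolt
- bolt_3 (a joint): the same for the bolt farthest from the isolator
- cap_3 (a joint): the same for the cap of the bolt farthest from the isolator
- lid_3 (a point): the same for the cap of the bolt farthest from the isolator
- tab_3 (a point): the same for the cap of the bolt farthest from the isolator
- hinge_3 (a point): the same for the cap of the bolt farthest from the isolator
- ratchet: bystander: socket ratchet lying right of the mill, 245 mm long (its x axis), 33 mm high; origin under the middle
- hive_frame: bystander: flat wooden hive frame lying right of the mill, 435 by 235 mm, 25 mm high; origin under its middle
- hive_tool: bystander: flat steel pry bar lying left of the isolator, 260 mm long (x), 48 mm wide, 20 mm high; origin under its middle
- wax_tin: bystander: plain metal tin right of the mill, 72 mm across, 60 mm high; origin under its middle
Things that resemble listed ones, but are neither listed nor needed, are in the scene too. Several things look just like the isolator_box: the one meant starts farthest to the robot's right.

How it is judged:
By the outcome, as a careful person would: the job done as asked, in the order asked, and still so for the second after the job is handed in, while the arm keeps its last pose, push and grip.
It also fails if it takes over 67 s, if anything falls off the work surface, if the arm or the gripper's body presses on something with over 40 N, if the wrist force passes 120 N, or if a joint passes its speed limit or range.

## Working session

There is one attempt and no reset: what is moved stays moved. The work goes in short steps, Python scripts to look and compute and a shell command to move; the robot and the scene stay as the last step left them, time stands still between calls to the robot, and variables do not carry over. Pictures are saved under pics/ and viewed, about 8 in all and at most 12, crops included, and the job is handed in when it is done.

```bash
mkdir -p pics; ls
python3 - <<'E'
from workcell import *
import cv2
s=get_state();print({k:(np.round(v,3).tolist() if hasattr(v,'__len__') else v) for k,v in s.items()} if 'np' in globals() else s)
for n in ("scene","top"):
    c=read_camera(n);cv2.imwrite(f"pics/{n}0.png",c["image"][:,:,::-1]);print(n,c["K"],c["R"],c["t"])
E
```

```text
pics
{'clock': 0.0, 'joint_pos': array([1.13839712e+00, 3.14016983e-01, 4.49977116e-02, 1.30361174e+00,
       1.88051663e-07, 1.43117979e+00]), 'qvel': array([ 0.00107782, -0.00108959,  0.00035604, -0.00051654,  0.0003357 ,
        0.00066531]), 'tau': array([ 2.57716478e-03, -4.80625176e+01,  2.98536193e+01,  1.92100334e-02,
        5.23736787e-05,  9.24130916e-06]), 'tcp_pos': array([0.16575884, 0.5500602 , 0.23040711]), 'orientation': array([-2.58895277e-04,  1.45868965e-01,  9.89303494e-01, -8.80052357e-04]), 'wrist_force': array([0.1959981 , 0.0532231 , 0.45007691]), 'ft_torque': array([ 0.01953059,  0.03048661, -0.02624502]), 'finger_gap': 0.08556648870251322}
scene [[464.32523374   0.         331.3800886 ]
 [  0.         464.32523374 239.10920769]
 [  0.           0.           1.        ]] [[ 0.43035014  0.90261521 -0.00919463]
 [ 0.74810031 -0.36234334 -0.55592556]
 [-0.50511848  0.23236414 -0.83118122]] [-0.1941656  -0.33971364  1.84316676]
top [[497.35813993   0.         319.91424152]
 [  0.         497.35813993 239.875546  ]
 [  0.           0.           1.        ]] [[ 0.01346939 -0.99984272 -0.01153721]
 [-0.98773577 -0.01150955 -0.15570993]
 [ 0.15555265  0.01349304 -0.98773545]] [-0.0336084   0.52402956  1.53667902]
```

View pics/top0.png

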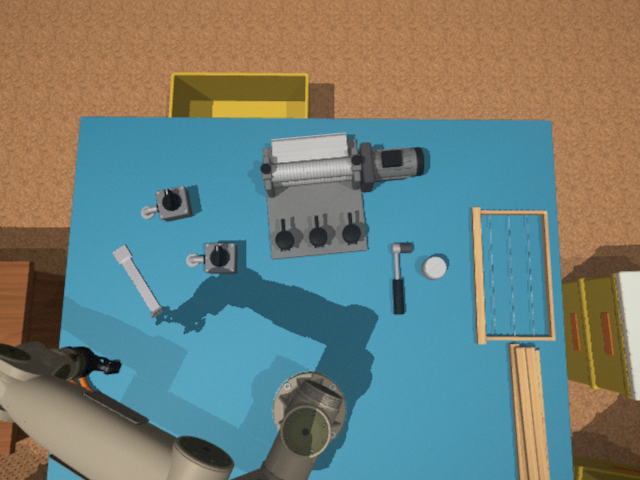

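View pics/scene0.png

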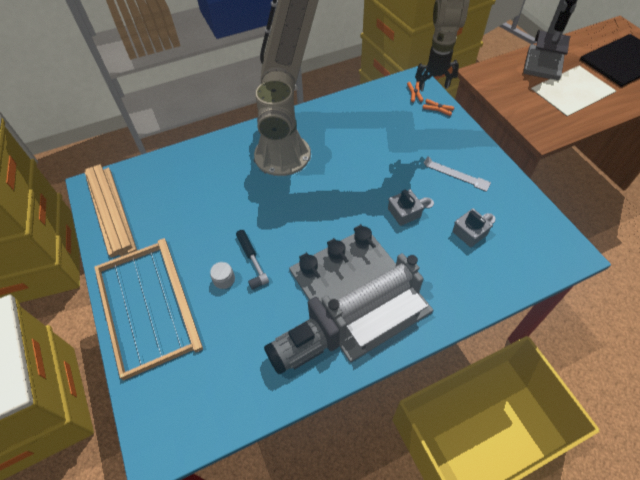

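Top view: there are two isolator look-alikes, at (173,203) and (219,257). The one at (219,257) is farther to the robot's right (image right = -y), so it fits. The caps are at about (285,239), (318,235) and (351,232), with tabs pointing away from the robot. I'll measure and confirm with a crop.

```bash
cat > h.py <<'E'
import numpy as np, cv2
from workcell import *
def ray(c,u,v,z):
    d=c["R"].T@(np.linalg.inv(c["K"])@[u,v,1.]); o=-c["R"].T@c["t"]
    return o+d*(z-o[2])/d[2]
def proj(c,X):
    p=c["K"]@(c["R"]@np.asarray(X)+c["t"]); return p[:2]/p[2]
E
python3 - <<'E'
from h import *
c=read_camera("top");im=c["image"]
v=im.max(2); m=((v<55)).astype(np.uint8)*255
for z,(x0,y0,x1,y1) in ((.074,(268,210,368,256)),(.09,(203,240,242,275))):
    n,l,s,ce=cv2.connectedComponentsWithStats(m[y0:y1,x0:x1])
    for i in range(1,n):
        if s[i,4]>25: print(s[i]+[x0,y0,0,0,0],ce[i]+[x0,y0],ray(c,*(ce[i]+[x0,y0]),z).round(3))
a=cv2.resize(im[180:290,135:375],None,fx=3.3,fy=3.3,interpolation=cv2.INTER_CUBIC)
cv2.imwrite("pics/crop1.png",a[:,:,::-1])
E
```

```text
[343 213  18  31 276] [351.14130435 231.42391304] [ 0.547 -0.124  0.074]
[310 216  17  32 272] [318.02941176 234.53308824] [ 0.536 -0.021  0.074]
[276 219  18  31 271] [284.68265683 237.78597786] [0.524 0.082 0.074]
[211 246  18  21 264] [219.40151515 256.9469697 ] [0.46  0.279 0.09 ]
```

View pics/crop1.png

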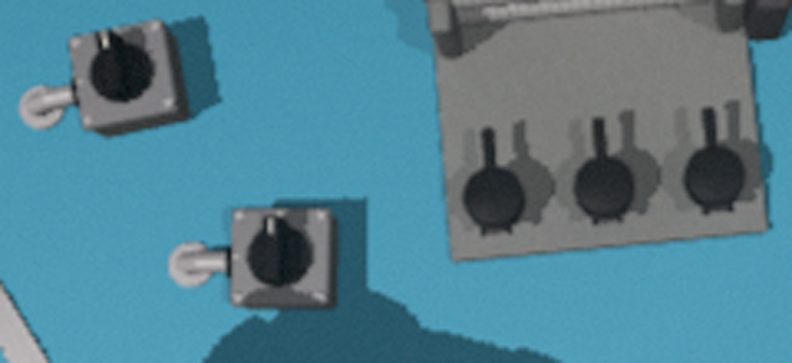

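The crop confirms it: the right-hand isolator is at crop (280,255), its bar pointing up the image, which is along +x. The left-hand one at (122,75) is a decoy. Next I go above the isolator and look from close by.

```bash
python3 -m crank '{"travel":[[-0.9,-0.436,0],[-1.8,-0.872,0],[-2.7,-1.31,0],[-3.6,-1.74,0],[-4.5,-2.18,0]],"turn":[0,0,0,0,0]}' 50 40
python3 -m crank '{"travel":[[-0.9,-0.436,0],[-1.8,-0.872,0],[-2.7,-1.31,0],[-3.6,-1.74,0],[-4.5,-2.18,0]],"turn":[-0.1,-0.2,-0.29,-0.29,-0.29]}'
python3 -m crank '{"travel":[[0,0,0],[0,0,0],[0,0,0]],"turn":[0,0,0]}'
python3 - <<'E'
from h import *
c=read_camera("wrist");s=get_state();cv2.imwrite("pics/w1.png",c["image"][:,:,::-1]);print(c["K"],c["R"],c["t"],s["tcp_pos"],s["orientation"],s["clock"],s["joint_pos"])
E
```

```text
clock: 0.57
tcp_pos: [0.3139, 0.4137, 0.2311]
orientation: [-0.0, 0.145, 0.989, -0.0]
wrist_force: [0.3, 1.0, -0.6]
finger_gap: 0.0499
clock: 0.98
tcp_pos: [0.4613, 0.2781, 0.2312]
orientation: [-0.0, 0.001, 1.0, 0.0]
wrist_force: [0.9, 0.9, -0.3]
finger_gap: 0.0502
clock: 1.23
tcp_pos: [0.4599, 0.2795, 0.2309]
orientation: [-0.001, 0.002, 1.0, -0.0]
wrist_force: [-0.7, 0.3, -0.2]
finger_gap: 0.05
[[371.64829954   0.         322.8450345 ]
 [  0.         371.64829954 241.59835234]
 [  0.           0.           1.        ]] [[ 3.79274739e-03  9.99992329e-01  9.78352116e-04]
 [ 9.49455692e-01 -3.90815757e-03  3.13876753e-01]
 [ 3.13878169e-01 -2.61553252e-04 -9.49463231e-01]] [-0.28082325 -0.47606376  0.23639882] [0.45942891 0.28011018 0.23107506] [-5.44778564e-04  1.08954186e-03  9.99999257e-01  4.71385933e-05] 1.2833 [ 3.97999371e-01  2.42211181e-01 -5.01676331e-02  1.27938481e+00
  5.10247433e-04  4.00178209e-01]
```

View pics/w1.png

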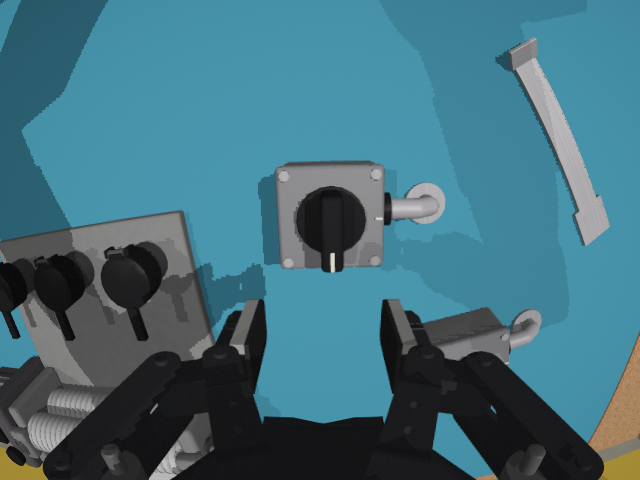

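The wrist view shows the box with screws at (284,176), (376,174), (375,261), (288,263). The bar runs from (332,190) to (332,271), and bolt cap 1 is at (131,277) with its tab end at (143,338). I'll cast the fisheye rays.

```bash
cat >> h.py <<'E'
def fray(c,u,v,z):
    K=c["K"];x,y=(u-K[0,2])/K[0,0],(v-K[1,2])/K[1,1];t=np.hypot(x,y)
    d=c["R"].T@np.array([np.sin(t)*x/t,np.sin(t)*y/t,np.cos(t)]);o=-c["R"].T@c["t"]
    return o+d*(z-o[2])/d[2]
E
python3 - <<'E'
from h import *
c=read_camera("wrist");im=c["image"]
S=[fray(c,*p,.062) for p in ((284,176),(376,174),(375,261),(288,263))]
print("screws",np.round(S,4).tolist(),np.mean(S,0).round(4))
for p in ((332,190),(332,271)): print("bar",fray(c,*p,.103).round(4))
print("dial",fray(c,331,220,.068).round(4))
for p in ((131,277),(59,282)): print("lid",fray(c,*p,.078).round(4))
for p in ((143,338),(68,338)): print("tabend",fray(c,*p,.074).round(4))
t=read_camera("top")
for p in ((285,239.7),(318,236.7),(351.4,233.3)): print("toplid",ray(t,*p,.078).round(4))
for p in ((282.9,219),(316.4,216),(349.8,213)): print("toptabend",ray(t,*p,.078).round(4))
E
```

```text
screws [[0.4231, 0.2468, 0.062], [0.4213, 0.3248, 0.062], [0.5004, 0.3269, 0.062], [0.502, 0.2479, 0.062]] [0.4617 0.2866 0.062 ]
bar [0.4279 0.2864 0.103 ]
bar [0.4927 0.2867 0.103 ]
dial [0.4603 0.2866 0.068 ]
lid [0.5117 0.0955 0.078 ]
lid [ 0.5211 -0.0022  0.078 ]
tabend [0.5836 0.0909 0.074 ]
tabend [ 0.5955 -0.0182  0.074 ]
toplid [0.5179 0.0807 0.078 ]
toplid [ 0.5285 -0.0215  0.078 ]
toplid [ 0.5403 -0.1249  0.078 ]
toptabend [0.5831 0.0888 0.078 ]
toptabend [ 0.5938 -0.0155  0.078 ]
toptabend [ 0.6045 -0.1196  0.078 ]
```

Isolator axis at (0.461, 0.2866), yaw about 0. Descend, grip, and turn a quarter counter-clockwise (negative about the tool's z).

```bash
python3 -m crank '{"travel":[[-0.03,0.17,0.9],[-0.03,0.17,1.8],[-0.03,0.17,2.7],[-0.03,0.17,3.4],[-0.03,0.17,3.85]],"turn":[0,0,0,0,0]}'
python3 -m crank '{"travel":[[0,0,0],[0,0,0],[0,0,0],[0,0,0],[0,0,0]],"turn":[0,0,0,0,0]}' 0 40
python3 -m crank '{"travel":[[0,0,0],[0,0,0],[0,0,0]],"turn":[0,0,0]}'
```

```text
clock: 1.8
tcp_pos: [0.4585, 0.287, 0.0743]
orientation: [-0.002, -0.0, 1.0, -0.001]
wrist_force: [-0.2, -0.9, 0.6]
finger_gap: 0.0501
clock: 2.22
tcp_pos: [0.4611, 0.2864, 0.0783]
orientation: [0.0, 0.001, 1.0, -0.0]
wrist_force: [-3.3, -3.8, -0.6]
finger_gap: 0.017
clock: 2.47
tcp_pos: [0.4612, 0.2864, 0.0783]
orientation: [-0.0, 0.001, 1.0, 0.0]
wrist_force: [-3.9, -3.4, 1.3]
finger_gap: 0.0177
```

```bash
python3 -m crank '{"travel":[[0,0,0],[0,0,0],[0,0,0],[0,0,0],[0,0,0]],"turn":[-0.12,-0.24,-0.36,-0.48,-0.6]}'
python3 -m crank '{"travel":[[0,0,0],[0,0,0],[0,0,0],[0,0,0],[0,0,0]],"turn":[-0.12,-0.24,-0.36,-0.48,-0.6]}'
python3 -m crank '{"travel":[[0,0,0],[0,0,0],[0,0,0],[0,0,0],[0,0,0]],"turn":[-0.12,-0.24,-0.37,-0.37,-0.37]}'
```

```text
clock: 2.88
tcp_pos: [0.4612, 0.2861, 0.0783]
orientation: [-0.0, -0.296, 0.955, -0.0]
wrist_force: [-3.2, -4.8, 2.0]
finger_gap: 0.0173
clock: 3.3
tcp_pos: [0.4613, 0.286, 0.0783]
orientation: [-0.0, -0.566, 0.825, -0.0]
wrist_force: [-3.2, -5.0, 2.3]
finger_gap: 0.0176
clock: 3.72
tcp_pos: [0.4614, 0.2859, 0.0783]
orientation: [-0.0, -0.706, 0.708, -0.0]
wrist_force: [-2.9, -5.4, 1.7]
finger_gap: 0.0174
```

```bash
python3 -m crank '{"travel":[[0,0,0],[0,0,0],[0,0,-0.6],[0,0,-1.6],[0,0,-2.6]],"turn":[0,0,0,0,0]}' 50 40
python3 -m crank '{"travel":[[0.7,-0.2,-0.4],[1.7,-0.5,-0.4],[2.7,-0.8,-0.4],[3.7,-1.1,-0.4],[4.6,-1.4,-0.4]],"turn":[0.12,0.24,0.36,0.48,0.6]}' 0
python3 -m crank '{"travel":[[0,0,0],[0,0,0],[0,0,0],[0,0,0],[0,0,0]],"turn":[0.12,0.24,0.36,0.48,0.6]}'
python3 -m crank '{"travel":[[0,0,0],[0,0,0],[0,0,0],[0,0,0],[0,0,0]],"turn":[0.12,0.24,0.26,0.26,0.26]}'
python3 - <<'E'
from h import *
c=read_camera("wrist");s=get_state();cv2.imwrite("pics/w2.png",c["image"][:,:,::-1]);print(s["tcp_pos"],s["orientation"],s["clock"])
E
```

```text
clock: 4.13
tcp_pos: [0.4612, 0.2867, 0.1822]
orientation: [-0.0, -0.706, 0.708, 0.001]
wrist_force: [1.4, 0.5, -0.1]
finger_gap: 0.0505
clock: 4.55
tcp_pos: [0.5184, 0.1008, 0.1988]
orientation: [0.002, -0.462, 0.887, -0.001]
wrist_force: [1.7, -0.2, 0.0]
finger_gap: 0.0001
clock: 4.97
tcp_pos: [0.5182, 0.1023, 0.1984]
orientation: [0.002, -0.179, 0.984, 0.0]
wrist_force: [-0.4, -0.1, 0.1]
finger_gap: -0.0
clock: 5.38
tcp_pos: [0.5174, 0.1025, 0.1978]
orientation: [0.001, -0.055, 0.998, 0.0]
wrist_force: [-0.2, -0.3, -0.1]
finger_gap: -0.0002
[0.51726388 0.1024254  0.19767651] [ 5.54450696e-04 -5.47499738e-02  9.98499930e-01  1.52664182e-04] 5.4333
```

View pics/w2.png

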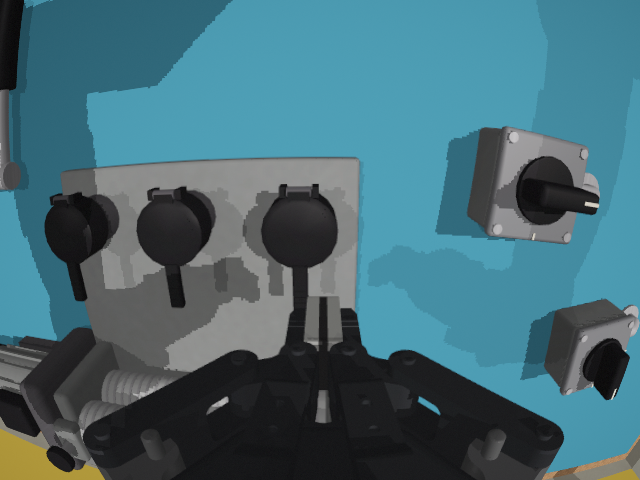

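The isolator bar at (560,193) now points along +y, so it is OFF. The lids are at (300,231), (171,230) and (74,230), with hinges at the top. I'll compute the lid centres.

Run:
```python
from h import *
c=read_camera("wrist")
for p in ((300,231),(170,230),(71,230)): print("lid",fray(c,*p,.078).round(4))
for p in ((299,191),(166,192)): print("hinge",fray(c,*p,.076).round(4))
for p in ((177,306),(82,299)): print("tabend",fray(c,*p,.076).round(4))
```

```text
lid [0.517  0.0849 0.078 ]
lid [ 0.5269 -0.0171  0.078 ]
lid [ 0.5367 -0.1172  0.078 ]
hinge [0.4876 0.0813 0.076 ]
hinge [ 0.4973 -0.0213  0.076 ]
tabend [ 0.5951 -0.0146  0.076 ]
tabend [ 0.6055 -0.1167  0.076 ]
```

```bash
python3 -m crank '{"travel":[[0,-0.47,0.6],[0,-0.47,1.5],[0,-0.47,2.3],[0,-0.47,2.7],[0,-0.47,2.7]],"turn":[0,0,0,0,0]}' 0 40
python3 -m crank '{"travel":[[0,0,0.1],[0,0,0.18],[0,0,0.25],[0,0,0.3],[0,0,0.3]],"turn":[0,0,0,0,0]}'
python3 -m crank '{"travel":[[0,0,0.03],[0,0,0.06],[0,0,0.06]],"turn":[0,0,0]}'
```

```text
clock: 5.9
tcp_pos: [0.5157, 0.0834, 0.0853]
orientation: [-0.004, -0.054, 0.999, 0.0]
wrist_force: [-0.4, 0.2, -0.1]
finger_gap: 0.0003
clock: 6.32
tcp_pos: [0.5202, 0.0837, 0.0783]
orientation: [0.001, -0.054, 0.999, 0.0]
wrist_force: [0.4, 0.4, 1.5]
finger_gap: 0.0001
clock: 6.57
tcp_pos: [0.5198, 0.0836, 0.0754]
orientation: [0.001, -0.054, 0.999, 0.0]
wrist_force: [2.4, 0.7, 1.9]
finger_gap: 0.0005
```

```bash
python3 -m crank '{"travel":[[0,0,0.03],[0,0,0.06],[0,0,0.06]],"turn":[0,0,0]}'
python3 -m crank '{"travel":[[0,0,0.03],[0,0,0.06],[0,0,0.06]],"turn":[0,0,0]}'
```

```text
clock: 6.82
tcp_pos: [0.519, 0.0836, 0.0724]
orientation: [0.0, -0.054, 0.999, 0.0]
wrist_force: [1.0, 0.5, 2.6]
finger_gap: 0.0002
clock: 7.07
tcp_pos: [0.5191, 0.0836, 0.0714]
orientation: [0.0, -0.054, 0.999, -0.0]
wrist_force: [-2.2, -0.1, 13.3]
finger_gap: 0.0001
```

```bash
python3 -m crank '{"travel":[[0,0,0.04],[0,0,0.04]],"turn":[0,0]}'
python3 -m crank '{"travel":[[0,0,-0.5],[0,-0.5,-0.9],[0,-1.4,-0.9],[0,-2.2,-0.9],[0,-2.62,-0.8]],"turn":[0,0,0,0,0]}'
python3 -m crank '{"travel":[[0,0,0.25],[0,0,0.4],[0,0,0.45],[0,0,0.5],[0,0,0.5]],"turn":[0,0,0,0,0]}'
python3 -m crank '{"travel":[[0,0,0.03],[0,0,0.06],[0,0,0.06]],"turn":[0,0,0]}'
```

```text
clock: 7.23
tcp_pos: [0.5192, 0.0836, 0.0711]
orientation: [0.001, -0.054, 0.999, -0.0]
wrist_force: [-5.1, -0.1, 22.1]
finger_gap: -0.0003
clock: 7.65
tcp_pos: [0.5301, -0.0231, 0.1008]
orientation: [0.0, -0.053, 0.999, -0.001]
wrist_force: [0.2, -0.1, -0.1]
finger_gap: 0.0001
clock: 8.07
tcp_pos: [0.529, -0.0194, 0.0798]
orientation: [-0.001, -0.054, 0.999, 0.0]
wrist_force: [-0.1, -0.2, 0.6]
finger_gap: -0.0
clock: 8.32
tcp_pos: [0.5302, -0.0197, 0.0791]
orientation: [0.0, -0.054, 0.999, 0.0]
wrist_force: [-3.4, 0.3, 7.5]
finger_gap: -0.0003
```

Bolt 2 stops hard at 0.079 with 7.5 N, whereas bolt 1 went down to 0.071. I'll press a little more, then tap bolt 3.

```bash
python3 -m crank '{"travel":[[0,0,0.03],[0,0,0.03]],"turn":[0,0]}'
python3 -m crank '{"travel":[[0,0,-0.5],[0,-0.5,-0.8],[0,-1.4,-0.8],[0,-2.2,-0.8],[0,-2.62,-0.7]],"turn":[0,0,0,0,0]}'
python3 -m crank '{"travel":[[0,0,0.25],[0,0,0.45],[0,0,0.55],[0,0,0.6],[0,0,0.6]],"turn":[0,0,0,0,0]}'
python3 -m crank '{"travel":[[0,0,0.04],[0,0,0.08],[0,0,0.1],[0,0,0.1]],"turn":[0,0,0,0]}'
```

```text
clock: 8.48
tcp_pos: [0.5302, -0.0197, 0.0789]
orientation: [0.001, -0.054, 0.999, 0.0]
wrist_force: [-6.4, 1.5, 14.4]
finger_gap: -0.0001
clock: 8.9
tcp_pos: [0.5433, -0.1276, 0.1065]
orientation: [0.002, -0.053, 0.999, -0.001]
wrist_force: [-0.2, 0.8, -0.8]
finger_gap: 0.0001
clock: 9.32
tcp_pos: [0.5405, -0.1233, 0.0801]
orientation: [-0.001, -0.054, 0.999, 0.001]
wrist_force: [1.1, -0.2, -0.0]
finger_gap: -0.0002
clock: 9.65
tcp_pos: [0.5416, -0.1239, 0.0789]
orientation: [0.001, -0.054, 0.999, 0.0]
wrist_force: [-5.0, 2.6, 12.2]
finger_gap: 0.0001
```

Bolt 3 is tight as well, so bolt 1, next to the isolator, is the loose one. Move above its tab and check from close by.

```bash
python3 -m crank '{"travel":[[0,0,-0.7],[0,0,-1.5],[-0.3,0.9,-1.7],[-0.6,1.8,-1.7],[-0.9,2.7,-1.7]],"turn":[0,0,0,0,0]}'
python3 -m crank '{"travel":[[-0.2,0.9,0],[-0.37,1.8,0],[-0.37,2.5,0],[-0.37,2.5,0],[-0.37,2.5,0]],"turn":[0,0,0,0,0]}' 40 20
python3 -m crank '{"travel":[[0,0,0],[0,0,0]],"turn":[0,0]}'
python3 - <<'E'
from h import *
c=read_camera("wrist");s=get_state();cv2.imwrite("pics/w3.png",c["image"][:,:,::-1]);print(s["tcp_pos"],s["orientation"],s["clock"],s["joint_pos"])
def fproj(X):
    p=c["R"]@np.array(X)+c["t"];r=np.hypot(*p[:2]);t=np.arctan2(r,p[2]);return (c["K"][:2,:2]@(p[:2]/r*t)+c["K"][:2,2]).round(1)
print(fproj([.518,.0835,.070]),fproj([.5685,.0892,.07]),fproj([.5825,.0905,.07]))
E
```

```text
clock: 10.07
tcp_pos: [0.5669, -0.0127, 0.1468]
orientation: [0.002, -0.053, 0.999, -0.0]
wrist_force: [0.5, -1.2, -0.1]
finger_gap: 0.0
clock: 10.48
tcp_pos: [0.5694, 0.0894, 0.1451]
orientation: [0.0, -0.056, 0.998, -0.0]
wrist_force: [0.2, -0.6, -0.7]
finger_gap: 0.0398
clock: 10.65
tcp_pos: [0.5697, 0.0867, 0.145]
orientation: [0.0, -0.053, 0.999, -0.0]
wrist_force: [0.3, 0.1, 0.6]
finger_gap: 0.0401
[0.56976113 0.08633107 0.14500774] [ 1.55401388e-04 -5.27879971e-02  9.98605727e-01 -6.93421263e-05] 10.7 [ 1.11687677e-02  3.53685681e-01 -1.11226811e-01  1.10556753e+00
 -1.25624754e-04 -9.44563420e-02]
[327.8 172.4] [328.  253.5] [327.6 274.2]
```

View pics/w3.png

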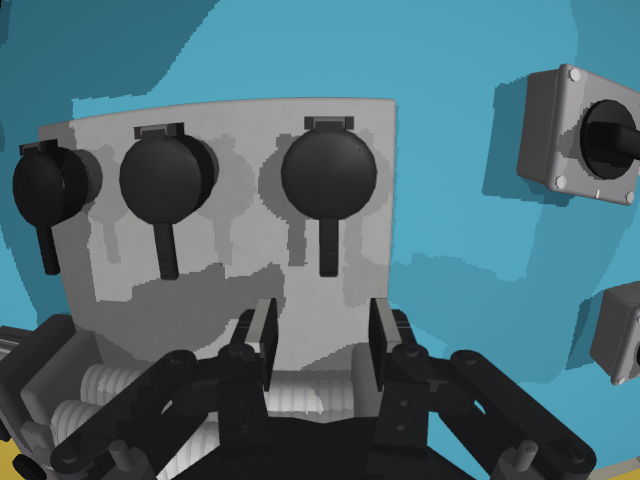

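The predicted points match the picture: lid at (329,172), tab end at (328,275), only 3 mm to correct in y. Descend and grip gently.

```bash
python3 -m crank '{"travel":[[0,0.07,0.7],[0,0.07,1.5],[0,0.07,2.1],[0,0.07,2.4],[0,0.07,2.4]],"turn":[0,0,0,0,0]}'
python3 -m crank '{"travel":[[0,0,0],[0,0,0],[0,0,0],[0,0,0],[0,0,0]],"turn":[0,0,0,0,0]}' 0 20
python3 -m crank '{"travel":[[0,0,0],[0,0,0]],"turn":[0,0]}'
```

```text
clock: 11.12
tcp_pos: [0.5667, 0.0888, 0.0455]
orientation: [-0.003, -0.052, 0.999, 0.0]
wrist_force: [-2.1, -0.2, 0.6]
finger_gap: 0.04
clock: 11.53
tcp_pos: [0.5705, 0.0902, 0.0502]
orientation: [0.001, -0.054, 0.999, -0.0]
wrist_force: [-0.3, 1.5, 1.1]
finger_gap: 0.011
clock: 11.7
tcp_pos: [0.5705, 0.0902, 0.0499]
orientation: [0.001, -0.054, 0.999, -0.0]
wrist_force: [1.6, -0.2, 3.3]
finger_gap: 0.0112
```

```bash
python3 -m crank '{"travel":[[0,0,-0.1],[0.01,0,-0.21],[0.025,0,-0.31],[0.04,0,-0.41],[0.04,0,-0.41]],"turn":[0,0,0,0,0]}'
python3 -m crank '{"travel":[[0.05,0,-0.2],[0.12,0,-0.4],[0.21,0,-0.58],[0.21,0,-0.58]],"turn":[0,0,0,0]}'
```

```text
clock: 12.12
tcp_pos: [0.5675, 0.09, 0.0659]
orientation: [-0.0, -0.054, 0.999, -0.0]
wrist_force: [1.3, 0.3, -2.8]
finger_gap: 0.0117
clock: 12.45
tcp_pos: [0.5576, 0.089, 0.0895]
orientation: [-0.001, -0.054, 0.999, -0.0]
wrist_force: [-1.6, -1.5, -2.8]
finger_gap: 0.0116
```

```bash
python3 -m crank '{"travel":[[0.11,0,-0.18],[0.235,0,-0.345],[0.375,0,-0.495],[0.375,0,-0.495]],"turn":[0,0,0,0]}'
python3 -m crank '{"travel":[[0.155,0,-0.135],[0.325,0,-0.26],[0.41,0,-0.31],[0.41,0,-0.31],[0.41,0,-0.31]],"turn":[0,0,0,0,0]}'
python3 - <<'E'
from h import *
a=read_camera("scene")["image"][190:310,280:440];b=read_camera("wrist")["image"]
a=cv2.resize(a,(640,480),interpolation=cv2.INTER_CUBIC)[:, :400];b=cv2.resize(b,(400,300));b=cv2.copyMakeBorder(b,0,180,0,0,cv2.BORDER_CONSTANT)
cv2.imwrite("pics/end.png",np.hstack([a,b])[:,:,::-1]);s=get_state();print(s["clock"],s["finger_gap"],s["wrist_force"],s["tcp_pos"])
E
```

```text
clock: 12.78
tcp_pos: [0.5426, 0.0873, 0.1091]
orientation: [-0.001, -0.054, 0.999, -0.0]
wrist_force: [-2.2, -1.7, -5.2]
finger_gap: 0.0112
clock: 13.2
tcp_pos: [0.5276, 0.0857, 0.121]
orientation: [-0.0, -0.054, 0.999, -0.0]
wrist_force: [-2.0, -1.7, -2.9]
finger_gap: 0.0111
13.3 0.011344077425101016 [-2.53199328 -2.67734487 -2.28449525] [0.52778909 0.08572858 0.12091853]
```

View pics/end.png

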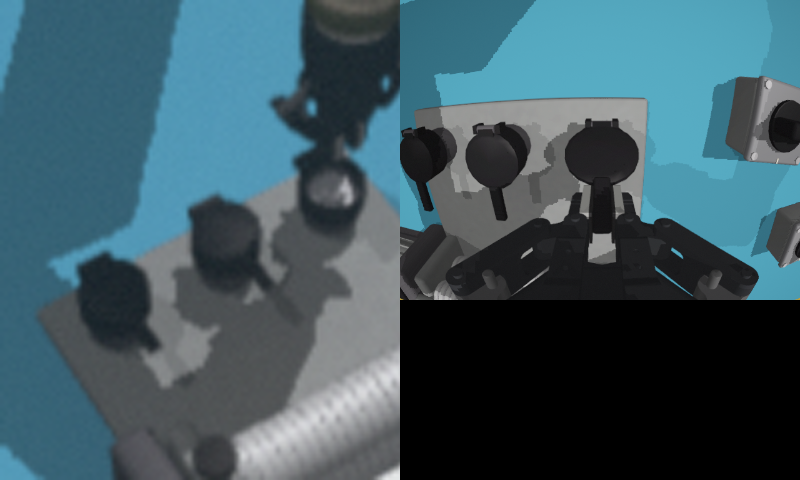

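Cap 1 is open, with the bolt head visible at (335,190) on the left and the tab held between the fingers. Caps 2 and 3 are shut. The TCP rose 71 mm and came back 43 mm on an 83 mm radius, so the cap stands at about 59°. Handing in.

```bash
python3 -c "
from workcell import *
print(hand_in()); print(get_state()['clock'])"
```

```text
the job is handed in; nothing more can be done
None
the job is handed in; nothing more can be done
```

The job is handed in at about 13 s of the 67 s allowed. The loose bolt is bolt 1, next to the isolator, and its cap is held open by the tab at about 59°.

- **Isolator:** I turned the handle of the right-hand isolator a quarter turn to OFF. The wrist picture afterwards showed its bar pointing along +y.
- **Taps:** I tapped all three caps in order, starting next to the isolator. Bolt 1 sank to 71 mm, about 7 mm by my reading, and then stopped hard at 22 N. Bolts 2 and 3 held at 79 mm under 14 N and 12 N.
- **Cap:** The last picture shows cap 1 open with the bolt head exposed, and caps 2 and 3 shut. The finger opening is 11 mm on the tab. The 59° comes from how far the fingers moved, not from a direct angle reading.
- **Less certain:**
  - I did not measure directly whether bolt 1 stayed fully down during the lift. The upward pull I saw was at most about 5 N in the readings taken, below the 8 N that would raise it.
  - I did not recheck the things lying around, but no move went near them.

No check failed.

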